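# Weigh a drilled concrete core and check the balance's return to zero

## Task

Weigh the blue-marked concrete core: set it gently, upright, on the middle of the balance's pan, let go of it completely and leave it a good two seconds for the reading to settle. Then take hold of it again, lift it straight up about 5 cm clear of the pan so that the balance can return to zero, and finish while holding it there over the pan, level and still, ready to be weighed again. Keep the core upright all along, do not knock or press on the balance, and leave the other cores and the caliper where they are.

Things in the scene. Friction and masses are not known exactly. Their poses are not given: they have to be found in the camera images.
- core_blue_mid (a point): Centre (half-way up, on the axis) of the core to be weighed: an upright solid concrete cylinder, 50 mm diameter, 70 mm tall, about 0.32 kg (it varies), grey with a blue crayon band round it near the top and a blue spot on its flat top. z is its axis, up. It stands loose on the bench.
- core_red_mid (a point): Centre of another loose standing core, 50 mm diameter, 60 mm tall, with red band and spot. Bystander.
- core_yellow_mid (a point): Centre of another loose standing core, 50 mm diameter, 80 mm tall, with yellow band and spot. Bystander.
- caliper: Steel vernier caliper lying loose on the bench, farther from the robot than the cores; beam 230 mm along its y axis, its long jaws pointing to its +x, away from the robot, at most 10 mm thick. Origin on the bench under the middle of the beam. Bystander.
- pan (a point): Centre of the upper face of the balance's square stainless pan, 180 x 180 mm, flat and bare, 90 mm above the bench. x and y along the pan's edges, z up. The pan does not move noticeably under load.
- balance: Laboratory balance, standing firmly (it does not shift). Origin on the bench straight below the pan's centre; z up; its console and display point to its own -x. The housing reaches from 205 mm before the origin (-x) to 115 mm behind it (+x), 205 mm wide (y), 71 mm high behind the console, its sloping console at most 72 mm high; only the pan stands higher.
Mind the look-alikes: they are no part of the job. Leave any turquoise look-alike of the part that bears core_blue_mid alone.

How it is judged:
By the outcome, as a careful person would: the job done as asked, in the order asked, and still so for the second after the job is handed in, while the arm keeps its last pose, push and grip.
It also fails if it takes over 45 s, if anything falls off the work surface, if the arm or the gripper's body presses on something with over 40 N, if the wrist force passes 120 N, or if a joint passes its speed limit or range.

## Robot

A 6-joint arm with a two-finger parallel gripper is mounted at the origin on the work surface. World frame = base frame: x ahead of the robot, y to its left, z up, the work surface at z = 0. Lengths are in m, angles in rad, forces in N, time in s.
With the tool pointing down it reaches from about 0.25 to 0.725 m from the base axis. Payload 4 kg.
Tool frame: the origin (TCP) lies midway between the tips of the shut fingers; the grasp point (between the pads) lies 19 mm behind it; z points along the fingers, y is the direction in which the jaws open and shut (so a half turn about z gives the same grasp; the last joint's range is limited). The gripper opens to 85 mm and grips with 20 to 120 N. Pads are 22 mm wide; open, the fingers measure 114 mm over their backs; the gripper's body (76 mm by 85 mm) begins 54 mm behind the grasp point. The pads swing forward as they close: fully open they stand 13 mm farther back than shut.
Start: joints at [1.33, 0.241, 0.005, 1.335, 0, 1.571], TCP at [0.119, 0.486, 0.231] pointing down, gripper open.
Joint ranges: [-2.72, 2.72], [-1.05, 1.87], [-1.09, 1.28], [-1.99, 2.15], [-1.42, 1.44], [-3.14, 3.14]. Speed limits (rad/s): [2.79, 2.79, 3.14, 3.14, 3.14, 3.14].

## Interface

Orientations are given as a unit quaternion [x, y, z, w].
In Python, from workcell import get_obs, camera, camera_model, job_done, masks_of gives the robot as it stands.
- The arm moves only by the tool jog_arm, never from a script. Its argument "deltas" is a list that holds one entry, the list of rows, each a list of 7 numbers: the shift along the tool's x, y, z in mm, then the turn, a rotation vector about the tool's x, y, z in degrees, then the finger opening in mm, from 0 to 85.4. A call has 1 to 5 rows; each row shifts and turns the pose as measured when the row begins, along the tool's axes as they then stand; what a row does not reach is not made up. A row lasts 1/10 s, in which the tool goes at most 50 mm and 8.59 degrees, less where a joint would pass 70% of its speed; a pose out of reach is approached as far as the arm can. A call with a gripper value outside its range is refused whole. The fingers move at their own pace and stop on an object; the grip force is fixed at half the most. Time passes only in rows, so rows that do not move let the fingers close. It gives the time, the measured TCP pose, the force and the opening at its end, in the units of the state.
- get_obs(): the state, without advancing time (a new reading comes with each control period).
- camera(name): name is "side" or "top" or "wrist"; returns the picture (420x560x3 uint8, red, green, blue); there is no depth.
- camera_model(name): a dict with "fovy" (degrees; the focal length in pixels is half the picture's height over the tangent of half this angle, whatever the lens; pixels are square), "cx", "cy" (the principal point, pixels), "pose" (4x4, takes a point from camera to world coordinates); the wrist camera has in their place "T_tool_cam" (4x4, takes a point from camera to tool coordinates, whose origin is the TCP and whose axes are the flange's). Camera axes: x right, y down, z forward; pixel columns grow to the right and rows downward; lengths in m; the calibration is good to about 2 mm. A picture is of the moment at which its call begins: read the wrist's pose just before it. camera_model takes no time and is no camera call.
- job_done(): hands the job in, once; it reports no verdict.
Trained networks look in the newest picture that a camera, given by its name, has taken for a name from the list of things; names that differ only in an ending like _2 or _b are one class to them, and where a whole thing is asked for, a point or a joint stands for the part that bears it (a point fixed in the world has none). Each returns a list of dicts, best first, with "conf" (0 to 1); they miss things now and then, are a little off and sometimes report something else, mostly with a low value. They report only what shows in the picture. A call takes as long as a camera call. They do not tell look-alikes from the thing itself.
- masks_of(target, camera): "pixels" (420x560 bool, what is visible of it) and "at" ([column, row] in pixels, amid what is visible of it).
The state is a dict: "clock": time; "joint_pos": joint angles; "joint_vel": joint speeds; "tau": joint torques, N m; "eef_pos": TCP position; "tool_rot": TCP orientation; "ft_force": force on the tool from outside, world axes, zero at the start; "ft_torque": the same for the moment, N m; "grip_width": finger opening in m.
Only numpy, scipy, OpenCV 4.12 (cv2) and the standard library are available. Lean on these libraries where they do the work, as an engineer would, in place of code of your own. Each camera call takes 0.05 s, during which the arm holds its last target. There are 200 camera calls.

## Working session

There is one attempt and no reset: what is moved stays moved. The work goes in short steps, Python scripts to look and compute and a tool call to move; the robot and the scene stay as the last step left them, time stands still between calls to the robot, and variables do not carry over. Pictures are saved under pics/ and viewed, about 8 in all and at most 12, crops included, and the job is handed in when it is done.

Besides the shell and the picture viewer there is one more tool, called after "Request:" by a JSON object that holds its "api" and its "payload", one argument or row to a line. jog_arm: Moves the arm, as the interface text tells. Its arguments: {"type":"object","properties":{"deltas":{"type":"array"}},"required":["deltas"]}

```bash
mkdir -p pics; ls
python3 - <<'E'
from workcell import *
import cv2, numpy as np
o=get_obs(); print({k:np.round(v,4).tolist() for k,v in o.items()})
ims=[]
for c in("top","side"):
    im=camera(c); cv2.imwrite(f"pics/{c}0.png",im[:,:,::-1])
    ims.append(cv2.resize(im,(400,300)))
    m=camera_model(c); print(c,{k:np.round(v,4).tolist() for k,v in m.items()})
    for t in("core_blue_mid","pan","balance","core_red_mid","core_yellow_mid","caliper"):
        for r in masks_of(t,c)[:4]:
            ys,xs=np.nonzero(r["pixels"]); print(c,t,round(r["conf"],2),np.round(r["at"]),xs.min(),xs.max(),ys.min(),ys.max(),len(xs))
E
```

```text
pics
{'clock': 0.0, 'joint_pos': [1.33, 0.2414, 0.0038, 1.3352, 0.0, 1.5708], 'joint_vel': [0.0011, -0.0018, -0.0018, 0.0021, -0.0015, 0.0002], 'tau': [0.001, -37.2315, 25.2411, 0.0169, 0.0001, 0.0], 'eef_pos': [0.1191, 0.485, 0.2304], 'tool_rot': [0.1201, 0.9928, -0.001, -0.0001], 'ft_force': [0.1494, 0.6761, 0.5829], 'ft_torque': [0.0325, -0.0178, -0.0193], 'grip_width': 0.0855}
top {'fovy': 53.9127, 'cx': 277.7282, 'cy': 202.5617, 'pose': [[-0.0125, -0.9868, 0.1615, 0.4215], [-0.9999, 0.0138, 0.0066, -0.01], [-0.0088, -0.1614, -0.9868, 1.0324], [0.0, 0.0, 0.0, 1.0]]}
top core_blue_mid 0.79 [364. 187.] 351 375 177 201 457
top core_blue_mid 0.79 [301. 216.] 289 310 205 228 420
top core_blue_mid 0.69 [323. 190.] 311 333 178 202 440
top pan 0.65 [174. 220.] 123 225 151 289 11528
top balance 0.62 [173. 221.] 124 225 151 289 11437
top core_red_mid 0.86 [320. 254.] 310 331 244 264 362
top core_yellow_mid 0.94 [398. 255.] 379 406 247 268 482
top caliper 0.96 [324. 144.] 299 389 127 159 987
side {'fovy': 42.6774, 'cx': 286.9227, 'cy': 208.8324, 'pose': [[0.9825, -0.1282, 0.1348, 0.4735], [-0.1859, -0.7065, 0.6829, -0.6791], [0.0077, -0.696, -0.718, 0.754], [0.0, 0.0, 0.0, 1.0]]}
side core_blue_mid 0.85 [304. 261.] 287 317 233 281 1290
side core_blue_mid 0.8 [314. 304.] 299 332 280 329 1404
side core_blue_mid 0.78 [257. 237.] 245 273 215 260 1185
side pan 0.71 [240. 135.] 158 318 87 175 11815
side balance 0.84 [238. 134.] 158 317 87 175 11856
side balance 0.49 [314. 304.] 300 332 280 329 1372
side core_red_mid 0.79 [210. 270.] 196 228 247 290 1191
side core_red_mid 0.33 [239. 135.] 158 317 86 175 11842
side core_yellow_mid 0.86 [215. 352.] 194 232 326 383 1753
side core_yellow_mid 0.41 [208. 272.] 195 228 247 291 1220
side caliper 0.88 [382. 272.] 344 418 234 346 1662
```

View pics/top0.png

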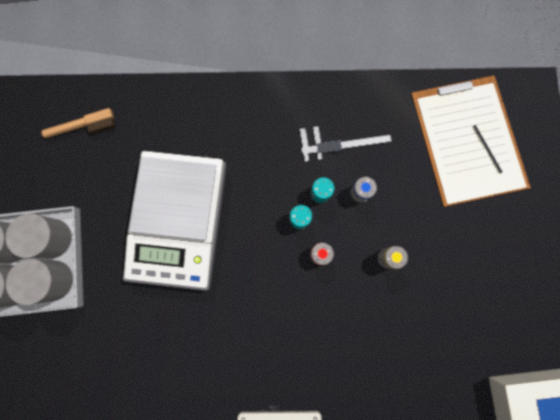

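View pics/side0.png

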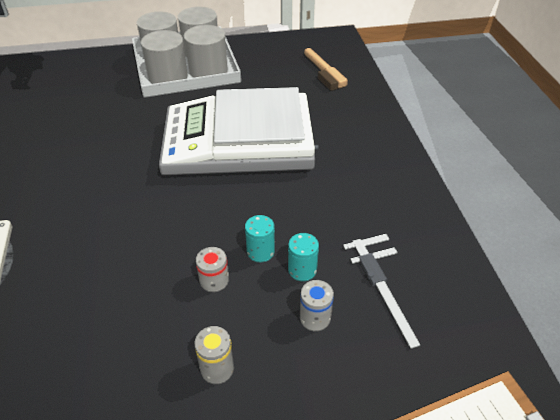

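The top view shows the blue-spotted core at about (366,187), with turquoise look-alikes at (323,189) and (301,216), red at (322,254) and yellow at (397,257). The balance pan is centred at about (174,200). In the side view the blue core is at about (317,293).

```bash
cat > h.py <<'E'
import numpy as np, cv2
from workcell import *
def ray(m,uv,T=None):
    f=210/np.tan(np.radians(m["fovy"]/2)); T=np.array(m["pose"] if T is None else T)
    d=T[:3,:3]@np.array([(uv[0]-m["cx"])/f,(uv[1]-m["cy"])/f,1]); return T[:3,3],d
def atz(m,uv,z,T=None):
    c,d=ray(m,uv,T); return c+d*(z-c[2])/d[2]
def proj(m,p,T=None):
    f=210/np.tan(np.radians(m["fovy"]/2)); T=np.linalg.inv(np.array(m["pose"] if T is None else T))
    q=T[:3,:3]@np.array(p)+T[:3,3]; return np.array([m["cx"]+f*q[0]/q[2],m["cy"]+f*q[1]/q[2]])
def spot(im,box,hlo,hhi):
    h=cv2.cvtColor(im,cv2.COLOR_RGB2HSV); m=cv2.inRange(h,(hlo,130,60),(hhi,255,255))
    x0,y0,x1,y1=box; k=np.zeros_like(m); k[y0:y1,x0:x1]=m[y0:y1,x0:x1]
    n,l,s,c=cv2.connectedComponentsWithStats(k); i=1+np.argmax(s[1:,4]); return c[i],s[i]
E
python3 - <<'E'
from h import *
B={"top":dict(b=(350,172,380,205),r=(308,240,335,268),y=(378,243,410,270)),"side":dict(b=(298,278,335,302),r=(195,245,230,264),y=(194,325,234,350))}
H=dict(b=(100,130,.07),r=(0,8,.06),y=(20,35,.08))
for c in B:
    im=cv2.imread(f"pics/{c}0.png")[:,:,::-1].copy(); m=camera_model(c)
    for k,b in B[c].items():
        uv,s=spot(im,b,*H[k][:2]); print(c,k,uv.round(1),s[4],atz(m,uv,H[k][2]).round(4))
m=camera_model("top")
print("tcp proj",proj(m,get_obs()["eef_pos"]), proj(camera_model("side"),get_obs()["eef_pos"]))
for n,uv in dict(t1=(323,189),t2=(301,216)).items(): print(n,atz(m,uv,.07).round(3))
print("cal",[atz(m,u,.005).round(3) for u in ((304,135),(319,133),(390,140),(305,152))])
a=cv2.imread("pics/top0.png")[140:300,115:235]; b=cv2.imread("pics/side0.png")[75:185,150:325]
a=cv2.resize(a,(450,600),interpolation=2); b=cv2.resize(b,(350,220)); 
out=np.zeros((600,800,3),np.uint8); out[:,:450]=a; out[:220,450:]=b
cv2.imwrite("pics/crop1.png",out)
E
```

```text
top b [365.4 186.8] 60 [ 0.6141 -0.212   0.07  ]
top r [322.2 253.3] 76 [ 0.4591 -0.106   0.06  ]
top y [396.3 256.8] 83 [ 0.4482 -0.2728  0.08  ]
side b [316.7 292.4] 141 [ 0.6137 -0.2129  0.07  ]
side r [210.5 257.8] 123 [ 0.4587 -0.1071  0.06  ]
side y [211.9 340.9] 193 [ 0.4478 -0.2737  0.08  ]
tcp proj [  9.06838986 443.3410322 ] [14.74193372 10.82543764]
t1 [ 0.61  -0.111  0.07 ]
t2 [ 0.546 -0.058  0.07 ]
cal [array([ 0.766, -0.073,  0.005]), array([ 0.771, -0.112,  0.005]), array([ 0.749, -0.295,  0.005]), array([ 0.72 , -0.075,  0.005])]
```

View pics/crop1.png

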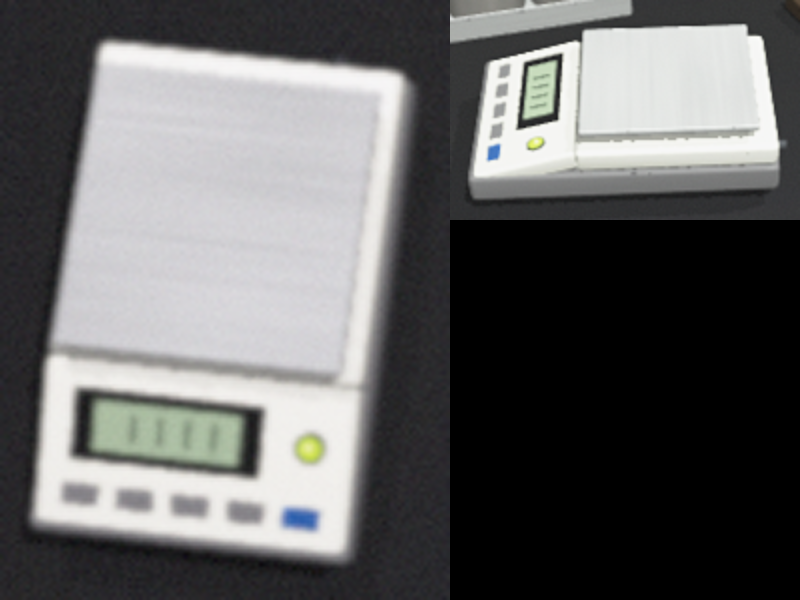

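```bash
cat >> h.py <<'E'
from scipy.spatial.transform import Rotation as R
def rows(goal,yaw,n=5,step=45,g=85):
    """print n rows (tool axes) from the measured pose to TCP goal with tool y at world yaw (deg), pointing down"""
    o=get_obs(); p=np.array(o["eef_pos"]); r=R.from_quat(o["tool_rot"])
    y=np.radians(yaw); Y=np.array([np.cos(y),np.sin(y),0]); Z=np.array([0,0,-1.]); G=R.from_matrix(np.c_[np.cross(Y,Z),Y,Z])
    print("t",round(o["clock"],2),"p",p.round(4),"grip",round(o["grip_width"],4),"F",np.round(o["ft_force"],1),"err",(np.array(goal)-p).round(4),"ang",np.degrees((r.inv()*G).as_rotvec()).round(1),"q",np.round(o["joint_pos"],2))
    out=[]
    for _ in range(n):
        d=(np.array(goal)-p)*1e3; L=np.linalg.norm(d); d*=min(1,step/max(L,1e-9))
        w=np.degrees((r.inv()*G).as_rotvec()); a=np.linalg.norm(w); w*=min(1,8/max(a,1e-9))
        t=np.round(r.inv().apply(d),1); w=np.round(w,1); out.append([*t.tolist(),*w.tolist(),g])
        p=p+r.apply(t)/1e3; r=r*R.from_rotvec(w,degrees=True)
    print(str([out]).replace("-0.0,","0,"))
E
python3 - <<'E'
from h import *
t=camera_model("top"); s=camera_model("side")
T=[atz(t,(115+x/3.75,140+y/3.75),.09) for x,y in((98,65),(380,90),(342,378),(52,346))]
S=[atz(s,(150+(x-450)/2,75+y/2),.09) for x,y in((582,29),(746,26),(758,130),(580,135))]
for n,P in (("top",T),("side",S)):
    P=np.array(P); print(n,P[:,:2].round(3).tolist(),np.linalg.norm(P-np.roll(P,-1,0),axis=1).round(3),P.mean(0).round(4))
rows((.6137,-.2125,.18),-19)
E
```

```text
top [[0.688, 0.318], [0.67, 0.14], [0.49, 0.161], [0.512, 0.338]] [0.179 0.181 0.179 0.178] [0.5898 0.239  0.09  ]
side [[0.513, 0.338], [0.691, 0.312], [0.666, 0.132], [0.494, 0.155]] [0.18  0.182 0.174 0.184] [0.5909 0.2339 0.09  ]
t 0.7 p [0.1192 0.4856 0.2313] grip 0.0855 F [-0.   0.5  1.1] err [ 0.4945 -0.6981 -0.0513] ang [ 0.   0.  95.2] q [ 1.33  0.24  0.    1.34 -0.    1.57]
[[[-34.0, -29.4, 2.7, 0.0, 0.0, 8.0, 85], [-37.7, -24.4, 2.7, 0.0, 0.0, 8.0, 85], [-40.7, -18.9, 2.7, 0.0, 0.0, 8.0, 85], [-43.0, -13.1, 2.7, 0.0, 0.0, 8.0, 85], [-44.4, -6.9, 2.7, 0.0, 0.0, 8.0, 85]]]
```

Request:
{"api": "jog_arm", "payload": {
  "deltas": [
    [[-34, -29, 0, 0, 0, 8, 85], [-38, -24, 0, 0, 0, 8, 85], [-41, -19, 0, 0, 0, 8, 85], [-43, -13, 0, 0, 0, 8, 85], [-44, -7, 0, 0, 0, 8, 85]]
  ]
}}

```text
clock: 1.2
eef_pos: [0.2497, 0.3016, 0.2304]
tool_rot: [0.459, 0.888, 0.002, -0.0]
ft_force: [0.8, -0.3, -0.4]
grip_width: 0.0853
```

```bash
python3 -c "
from h import *
rows((.6137,-.2125,.18),-19)"
```

```text
t 1.2 p [0.2497 0.3016 0.2304] grip 0.0853 F [ 0.8 -0.3 -0.4] err [ 0.364  -0.5141 -0.0504] ang [ 0.1 -0.2 54.3] q [ 0.88  0.02 -0.25  1.29  0.    1.83]
[[[-44.9, -0.1, 3.5, 0.0, 0, 8.0, 85], [-44.4, 6.2, 3.5, 0.0, 0, 8.0, 85], [-43.1, 12.3, 3.5, 0.0, 0, 8.0, 85], [-41.0, 18.2, 3.5, 0.0, 0, 8.0, 85], [-38.1, 23.7, 3.5, 0.0, -0.1, 8.0, 85]]]
```

Request:
{"api": "jog_arm", "payload": {
  "deltas": [
    [[-45, 0, 3, 0, 0, 8, 85], [-44, 6, 3, 0, 0, 8, 85], [-43, 12, 3, 0, 0, 8, 85], [-41, 18, 3, 0, 0, 8, 85], [-38, 24, 3, 0, 0, 8, 85]]
  ]
}}

```text
clock: 1.7
eef_pos: [0.3811, 0.11, 0.2167]
tool_rot: [0.745, 0.667, 0.005, -0.0]
ft_force: [0.6, 0.5, -0.1]
grip_width: 0.0848
```

```bash
python3 -c "
from h import *
rows((.6137,-.2125,.18),-19)"
```

```text
t 1.7 p [0.3811 0.11   0.2167] grip 0.0848 F [ 0.6  0.5 -0.1] err [ 0.2326 -0.3225 -0.0367] ang [ 0.4 -0.5 12.7] q [ 0.28  0.04 -0.27  1.25  0.    1.96]
[[[-33.3, 30.0, 4.1, 0.2, -0.3, 8.0, 85], [-28.8, 34.3, 4.1, 0.1, -0.2, 4.7, 85], [-25.9, 36.6, 4.2, 0.0, 0.0, 0.0, 85], [-25.9, 36.6, 4.2, 0.0, 0.0, 0.0, 85], [-25.8, 36.6, 4.2, 0.0, 0.0, 0.0, 85]]]
```

Request:
{"api": "jog_arm", "payload": {
  "deltas": [
    [[-33, 30, 4, 0.2, -0.3, 8, 85], [-29, 34, 4, 0.1, -0.2, 4.7, 85], [-26, 37, 4, 0, 0, 0, 85], [-26, 37, 4, 0, 0, 0, 85], [-26, 37, 4, 0, 0, 0, 85]]
  ]
}}

```text
clock: 2.2
eef_pos: [0.516, -0.0829, 0.1977]
tool_rot: [0.818, 0.575, 0.003, 0.001]
ft_force: [1.0, 0.5, -0.0]
grip_width: 0.0849
```

```bash
python3 -c "
from h import *
rows((.6137,-.2125,.18),-19)"
```

```text
t 2.2 p [ 0.516  -0.0829  0.1977] grip 0.0849 F [ 1.   0.5 -0. ] err [ 0.0977 -0.1296 -0.0177] ang [ 0.3 -0.2 -0.8] q [-0.16  0.3  -0.01  1.26  0.    1.76]
[[[-24.5, 37.4, 5.0, 0.3, -0.2, -0.8, 85], [-25.0, 37.1, 4.9, 0, 0.0, 0.0, 85], [-25.0, 37.1, 4.9, 0, 0.0, 0.0, 85], [-15.8, 23.3, 3.1, 0, 0.0, 0.0, 85], [0.0, 0, 0, 0, 0.0, 0.0, 85]]]
```

Request:
{"api": "jog_arm", "payload": {
  "deltas": [
    [[-24.5, 37.4, 5, 0.3, -0.2, -0.8, 85], [-25, 37, 5, 0, 0, 0, 85], [-25, 37, 5, 0, 0, 0, 85], [-20, 29, 5, 0, 0, 0, 85], [0, 0, 0, 0, 0, 0, 85]]
  ]
}}

```text
clock: 2.7
eef_pos: [0.6226, -0.2304, 0.174]
tool_rot: [0.816, 0.578, -0.0, 0.0]
ft_force: [0.0, 0.4, 0.1]
grip_width: 0.0853
```

Run:
```python
from h import *
rows((.6137,-.2125,.18),-19)
o=get_obs(); im=camera("wrist"); cv2.imwrite("pics/w1.png",im[:,:,::-1]); m=camera_model("wrist")
T=np.eye(4); T[:3,:3]=R.from_quat(o["tool_rot"]).as_matrix(); T[:3,3]=o["eef_pos"]; T=T@np.array(m["T_tool_cam"])
print("expect",proj(m,(.6137,-.2125,.07),T))
uv,s=spot(im,(0,0,560,420),100,130); print(uv,s,atz(m,uv,.07,T).round(4))
```

```text
t 2.7 p [ 0.6226 -0.2304  0.174 ] grip 0.0853 F [0.  0.4 0.1] err [-0.0089  0.0179  0.006 ] ang [ 0.   0.1 -0.3] q [-0.35  0.6   0.4   1.37 -0.    1.55]
[[[13.9, -14.3, -6.1, 0.0, 0.1, -0.3, 85], [0.0, 0.0, 0.0, 0.0, 0, 0, 85], [0.0, 0.0, 0.0, 0.0, 0, 0, 85], [0.0, 0.0, 0.0, 0.0, 0, 0, 85], [0.0, 0.0, 0.0, 0.0, 0, 0, 85]]]
expect [265.47493578 192.40123258]
[266.13057325 191.51273885] [252 178  29  28 628] [ 0.6145 -0.212   0.07  ]
```

View pics/w1.png

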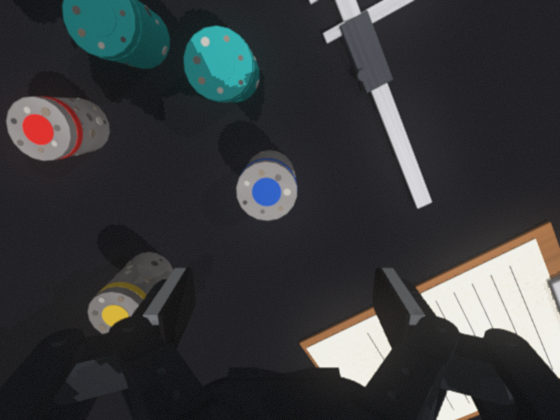

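The wrist view confirms the blue core at pixel (266,191), which gives (0.614, -0.212) and agrees with both fixed cameras to about 1 mm. Next I centre over it and then descend.

Request:
{"api": "jog_arm", "payload": {
  "deltas": [
    [[14, -14.3, 0, 0, 0, -0.3, 85], [0, 0, 0, 0, 0, 0, 85], [0, 0, 0, 0, 0, 0, 85]]
  ]
}}

```text
clock: 3.05
eef_pos: [0.6114, -0.209, 0.1745]
tool_rot: [0.814, 0.581, -0.001, -0.001]
ft_force: [-0.5, 0.4, 0.9]
grip_width: 0.0849
```

```bash
python3 -c "
from h import *
rows((.6142,-.2123,.02),-19,step=35)"
```

```text
t 3.05 p [ 0.6114 -0.209   0.1745] grip 0.0849 F [-0.5  0.4  0.9] err [ 0.0028 -0.0033 -0.1545] ang [-0.1 -0.   0.1] q [-0.33  0.56  0.34  1.35  0.    1.57]
[[[-0.5, 0.9, 35.0, -0.1, 0, 0.1, 85], [-0.5, 0.9, 35.0, 0, 0, 0, 85], [-0.5, 0.9, 35.0, 0, 0, 0, 85], [-0.5, 0.8, 35.0, 0, 0, 0, 85], [-0.2, 0.4, 14.5, 0, 0, 0, 85]]]
```

Request:
{"api": "jog_arm", "payload": {
  "deltas": [
    [[-2.2, 3.7, 25, -0.1, 0, 0.1, 85], [0, 0, 25, 0, 0, 0, 85], [0, 0, 25, 0, 0, 0, 85], [0, 0, 0, 0, 0, 0, 85]]
  ]
}}

```text
clock: 3.45
eef_pos: [0.6161, -0.211, 0.1026]
tool_rot: [0.813, 0.582, 0.002, 0.003]
ft_force: [-0.2, -0.3, 0.4]
grip_width: 0.0848
```

```bash
python3 -c "
from h import *
rows((.6142,-.2123,.02),-19,step=20)"
```

```text
t 3.45 p [ 0.6161 -0.211   0.1026] grip 0.0848 F [-0.2 -0.3  0.4] err [-0.0019 -0.0013 -0.0826] ang [0.4 0.  0.1] q [-0.33  0.61  0.23  1.18 -0.    1.57]
[[[-0.4, -0.5, 20.0, 0.4, 0.0, 0.1, 85], [-0.4, -0.4, 20.0, 0.0, 0.0, 0.0, 85], [-0.5, -0.3, 20.0, 0.0, 0.0, 0.0, 85], [-0.4, -0.4, 20.0, 0.0, 0.0, 0.0, 85], [-0.1, 0, 2.6, 0.0, 0.0, 0.0, 85]]]
```

Request:
{"api": "jog_arm", "payload": {
  "deltas": [
    [[1.8, -1.4, 18, 0.4, 0, 0.1, 85], [0, 0, 18, 0, 0, 0, 85], [0, 0, 18, 0, 0, 0, 85], [0, 0, 12, 0, 0, 0, 85], [0, 0, 0, 0, 0, 0, 85]]
  ]
}}

```text
clock: 3.95
eef_pos: [0.619, -0.2086, 0.0386]
tool_rot: [0.813, 0.582, 0.002, 0.004]
ft_force: [0.5, 0.3, -0.1]
grip_width: 0.0846
```

```bash
python3 -c "
from h import *
rows((.6142,-.2123,.02),-19,step=20,n=2)"
```

```text
t 3.95 p [ 0.619  -0.2086  0.0386] grip 0.0846 F [ 0.5  0.3 -0.1] err [-0.0048 -0.0037 -0.0186] ang [0.5 0.  0.1] q [-0.33  0.67  0.15  1.05 -0.    1.58]
[[[-5.0, -3.5, 18.6, 0.5, 0.0, 0.1, 85], [0, 0, 0, 0, 0.0, 0.0, 85]]]
```

Request:
{"api": "jog_arm", "payload": {
  "deltas": [
    [[-5, -3.5, 6, 0.5, 0, 0, 85], [0, 0, 6, 0, 0, 0, 85], [0, 0, 6, 0, 0, 0, 85], [0, 0, 0, 0, 0, 0, 85]]
  ]
}}

```text
clock: 4.35
eef_pos: [0.6155, -0.2133, 0.0219]
tool_rot: [0.814, 0.582, 0.001, 0.001]
ft_force: [-1.3, -0.6, 0.3]
grip_width: 0.0849
```

```bash
python3 -c "
from h import *
rows((.6142,-.2123,.02),-19,step=20,n=1)"
```

```text
t 4.35 p [ 0.6155 -0.2133  0.0219] grip 0.0849 F [-1.3 -0.6  0.3] err [-0.0013  0.001  -0.0019] ang [0.2 0.  0.1] q [-0.33  0.68  0.14  1.02 -0.    1.57]
[[[0.5, -1.6, 1.9, 0.2, 0.0, 0.1, 85]]]
```

Request:
{"api": "jog_arm", "payload": {
  "deltas": [
    [[0.5, -1.6, 0, 0.2, 0, 0, 70], [0, 0, 0, 0, 0, 0, 60], [0, 0, 0, 0, 0, 0, 52], [0, 0, 0, 0, 0, 0, 45], [0, 0, 0, 0, 0, 0, 30]]
  ]
}}

```text
clock: 4.85
eef_pos: [0.6149, -0.2124, 0.0231]
tool_rot: [0.814, 0.582, 0.0, 0.001]
ft_force: [-0.2, 0.2, -2.6]
grip_width: 0.049
```

Run:
```python
from h import *
rows((.6142,-.2123,.02),-19,step=20,n=1)
```

```text
t 4.85 p [ 0.6149 -0.2124  0.0231] grip 0.049 F [-0.2  0.2 -2.6] err [-0.0007  0.0001 -0.0031] ang [0.1 0.  0.1] q [-0.33  0.68  0.14  1.02 -0.    1.57]
[[[-0.1, -0.7, 3.1, 0.1, 0.0, 0.1, 85]]]
```

Request:
{"api": "jog_arm", "payload": {
  "deltas": [
    [[0, 0, 0, 0, 0, 0, 20], [0, 0, -8, 0, 0, 0, 20], [0, 0, -15, 0, 0, 0, 20], [0, 0, -25, 0, 0, 0, 20], [0, 0, -30, 0, 0, 0, 20]]
  ]
}}

```text
clock: 5.35
eef_pos: [0.6091, -0.2103, 0.0961]
tool_rot: [0.813, 0.582, -0.004, -0.006]
ft_force: [0.8, -0.1, -3.7]
grip_width: 0.049
```

Request:
{"api": "jog_arm", "payload": {
  "deltas": [
    [[0, 0, -35, 0, 0, 0, 20], [0, 0, -35, 0, 0, 0, 20], [0, 0, -25, 0, 0, 0, 20], [0, 0, -10, 0, 0, 0, 20], [0, 0, 0, 0, 0, 0, 20]]
  ]
}}

```text
clock: 5.85
eef_pos: [0.6109, -0.2108, 0.2097]
tool_rot: [0.813, 0.582, -0.003, -0.005]
ft_force: [-0.6, 0.3, -3.5]
grip_width: 0.049
```

Run:
```python
from h import *
rows((.590,.237,.19),-19,step=35,g=20)
```

```text
t 5.85 p [ 0.6109 -0.2108  0.2097] grip 0.049 F [-0.6  0.3 -3.5] err [-0.0209  0.4478 -0.0197] ang [-0.6 -0.   0.1] q [-0.33  0.56  0.43  1.45  0.    1.57]
[[[32.5, -12.8, 1.7, -0.6, 0, 0.1, 20], [32.5, -12.9, 1.5, 0, 0, 0.0, 20], [32.5, -12.9, 1.6, 0, 0, 0.0, 20], [32.5, -12.9, 1.5, 0, 0, 0.0, 20], [32.5, -12.9, 1.6, 0, 0, 0.0, 20]]]
```

Request:
{"api": "jog_arm", "payload": {
  "deltas": [
    [[20, -8, 0, -0.6, 0, 0, 20], [32, -13, 0, 0, 0, 0, 20], [37, -15, 0, 0, 0, 0, 20], [37, -15, 0, 0, 0, 0, 20], [37, -15, 0, 0, 0, 0, 20]]
  ]
}}

```text
clock: 6.35
eef_pos: [0.5974, -0.0362, 0.1998]
tool_rot: [0.817, 0.577, -0.005, -0.004]
ft_force: [0.5, -0.6, -2.6]
grip_width: 0.0492
```

Run:
```python
from h import *
rows((.590,.237,.19),-19,step=40,g=20)
```

```text
t 6.35 p [ 0.5974 -0.0362  0.1998] grip 0.0492 F [ 0.5 -0.6 -2.6] err [-0.0074  0.2732 -0.0098] ang [-0.7  0.2 -0.6] q [-0.06  0.46  0.24  1.36 -0.    1.85]
[[[37.3, -14.4, 1.5, -0.7, 0.2, -0.6, 20], [37.4, -14.0, 1.4, 0, 0.0, 0.0, 20], [37.4, -14.0, 1.4, 0, 0.0, 0.0, 20], [37.4, -14.0, 1.4, 0, 0.0, 0.0, 20], [37.4, -14.0, 1.4, 0, 0.0, 0.0, 20]]]
```

Request:
{"api": "jog_arm", "payload": {
  "deltas": [
    [[37, -14, 0, -0.7, 0.2, -0.6, 20], [37, -14, 0, 0, 0, 0, 20], [37, -14, 0, 0, 0, 0, 20], [37, -14, 0, 0, 0, 0, 20], [30, -11, 0, 0, 0, 0, 20]]
  ]
}}

```text
clock: 6.85
eef_pos: [0.5847, 0.1616, 0.188]
tool_rot: [0.814, 0.581, -0.009, -0.005]
ft_force: [1.2, 0.6, -2.7]
grip_width: 0.0486
```

Run:
```python
from h import *
rows((.590,.237,.19),-19,step=40,g=20)
```

```text
t 6.85 p [0.5847 0.1616 0.188 ] grip 0.0486 F [ 1.2  0.6 -2.7] err [0.0053 0.0754 0.002 ] ang [-1.   0.5  0.1] q [0.27 0.49 0.25 1.36 0.   2.17]
[[[38.6, -10.3, -1.2, -1.0, 0.5, 0.1, 20], [34.4, -9.2, -0.9, 0, 0, 0, 20], [0.0, 0.0, 0, 0, 0, 0, 20], [0.0, 0.0, 0, 0, 0, 0, 20], [0.0, 0.0, 0, 0, 0, 0, 20]]]
```

Request:
{"api": "jog_arm", "payload": {
  "deltas": [
    [[26, -7, -4, -1, 0.5, 0, 20], [20, -5, -2, 0, 0, 0, 20], [8, -2, 0, 0, 0, 0, 20], [0, 0, 0, 0, 0, 0, 20], [0, 0, 0, 0, 0, 0, 20]]
  ]
}}

```text
clock: 7.35
eef_pos: [0.5828, 0.2226, 0.183]
tool_rot: [0.811, 0.584, -0.008, -0.002]
ft_force: [0.6, -0.3, -3.7]
grip_width: 0.049
```

Run:
```python
from h import *
rows((.590,.237,.15),-19,step=40,g=20,n=2)
camera("side");camera("top");camera("wrist")
rows((.590,.237,.15),-19,step=40,g=20,n=2)
a=camera("side"); cv2.imwrite("pics/s2.png",a[:,:,::-1])
b=camera("top"); out=np.zeros((600,800,3),np.uint8); out[:480,:400]=cv2.resize(a[50:290,100:300],(400,480))[:,:,::-1]; out[:480,400:]=cv2.resize(b[120:312,100:260],(400,480))[:,:,::-1]
cv2.imwrite("pics/c2.png",out[:480])
```

```text
t 7.35 p [0.5828 0.2226 0.183 ] grip 0.049 F [ 0.6 -0.3 -3.7] err [ 0.0072  0.0144 -0.033 ] ang [-0.8  0.6  0.5] q [0.36 0.53 0.3  1.36 0.   2.26]
[[[16.3, 2.7, 32.8, -0.8, 0.6, 0.5, 20], [0.0, 0.0, 0.0, 0.0, 0.0, 0.0, 20]]]
t 7.5 p [0.5833 0.222  0.1839] grip 0.0489 F [-0.3 -0.5 -2.2] err [ 0.0067  0.015  -0.0339] ang [-0.7  0.5  0.4] q [0.36 0.52 0.3  1.36 0.   2.26]
[[[16.6, 2.0, 33.7, -0.7, 0.5, 0.4, 20], [0.0, 0, 0.0, 0, 0.0, 0.0, 20]]]
```

View pics/c2.png

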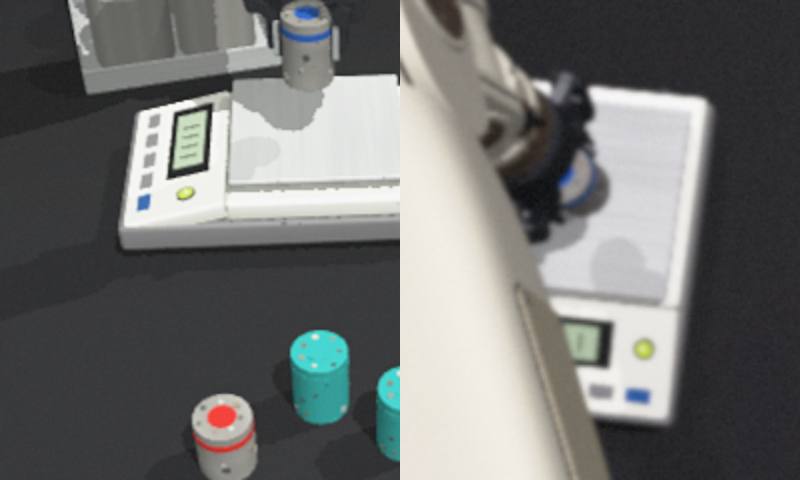

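The core hangs upright in the grip over the pan, with about 70 mm of clearance. Next I correct x, y and tilt, then lower.

Request:
{"api": "jog_arm", "payload": {
  "deltas": [
    [[16, 2, 14, -0.9, 0.6, 0.4, 20], [0, 0, 14, 0, 0, 0, 20], [0, 0, 4, 0, 0, 0, 20], [0, 0, 0, 0, 0, 0, 20], [0, 0, 0, 0, 0, 0, 20]]
  ]
}}

```text
clock: 8.1
eef_pos: [0.5928, 0.2339, 0.1543]
tool_rot: [0.816, 0.579, 0.004, 0.002]
ft_force: [-0.2, -0.2, -2.5]
grip_width: 0.0489
```

Run:
```python
from h import *
rows((.590,.237,.12),-19,step=40,g=20,n=1)
```

```text
t 8.1 p [0.5928 0.2339 0.1543] grip 0.0489 F [-0.2 -0.2 -2.5] err [-0.0028  0.0031 -0.0343] ang [ 0.5 -0.3 -0.3] q [ 0.38  0.55  0.26  1.27 -0.    2.28]
[[[1.8, -3.9, 34.3, 0.5, -0.3, -0.3, 20]]]
```

Request:
{"api": "jog_arm", "payload": {
  "deltas": [
    [[2, -4, 8, 0.5, -0.3, -0.3, 20], [0, 0, 8, 0, 0, 0, 20], [0, 0, 6, 0, 0, 0, 20], [0, 0, 4, 0, 0, 0, 20], [0, 0, 0, 0, 0, 0, 20]]
  ]
}}

```text
clock: 8.6
eef_pos: [0.5902, 0.2372, 0.1276]
tool_rot: [0.814, 0.581, 0.0, -0.0]
ft_force: [-0.1, -0.4, -2.7]
grip_width: 0.0484
```

Run:
```python
from h import *
rows((.590,.237,.113),-19,step=40,g=20,n=1)
```

```text
t 8.6 p [0.5902 0.2372 0.1276] grip 0.0484 F [-0.1 -0.4 -2.7] err [-0.0002 -0.0002 -0.0146] ang [ 0. -0.  0.] q [0.38 0.57 0.22 1.23 0.   2.28]
[[[-0.3, -0.1, 14.6, 0.0, 0, 0.0, 20]]]
```

Request:
{"api": "jog_arm", "payload": {
  "deltas": [
    [[0, 0, 3, 0, 0, 0, 20], [0, 0, 3, 0, 0, 0, 20], [0, 0, 3, 0, 0, 0, 20], [0, 0, 1.5, 0, 0, 0, 20], [0, 0, 0, 0, 0, 0, 20]]
  ]
}}

```text
clock: 9.1
eef_pos: [0.5904, 0.2373, 0.1164]
tool_rot: [0.814, 0.581, 0.001, -0.0]
ft_force: [0.2, 0.3, -2.5]
grip_width: 0.0488
```

Run:
```python
from h import *
rows((.590,.237,.113),-19,step=40,g=20,n=1)
```

```text
t 9.1 p [0.5904 0.2373 0.1164] grip 0.0488 F [ 0.2  0.3 -2.5] err [-0.0004 -0.0003 -0.0034] ang [ 0.  -0.1  0. ] q [0.38 0.57 0.21 1.2  0.   2.28]
[[[-0.5, -0.3, 3.4, 0.0, -0.1, 0.0, 20]]]
```

Request:
{"api": "jog_arm", "payload": {
  "deltas": [
    [[0, 0, 1, 0, 0, 0, 20], [0, 0, 1, 0, 0, 0, 20], [0, 0, 0.5, 0, 0, 0, 20], [0, 0, 0, 0, 0, 0, 20]]
  ]
}}

```text
clock: 9.5
eef_pos: [0.5907, 0.2374, 0.1141]
tool_rot: [0.814, 0.581, 0.001, 0.0]
ft_force: [0.4, 0.6, -2.2]
grip_width: 0.049
```

Request:
{"api": "jog_arm", "payload": {
  "deltas": [
    [[0, 0, 0.7, 0, 0, 0, 20], [0, 0, 0.5, 0, 0, 0, 20], [0, 0, 0, 0, 0, 0, 20]]
  ]
}}

```text
clock: 9.8
eef_pos: [0.5908, 0.2375, 0.1131]
tool_rot: [0.814, 0.581, 0.001, 0.0]
ft_force: [0.0, 0.0, -2.5]
grip_width: 0.049
```

Request:
{"api": "jog_arm", "payload": {
  "deltas": [
    [[0, 0, 0.6, 0, 0, 0, 20], [0, 0, 0.4, 0, 0, 0, 20], [0, 0, 0, 0, 0, 0, 20]]
  ]
}}

```text
clock: 10.1
eef_pos: [0.5909, 0.2375, 0.1131]
tool_rot: [0.814, 0.581, 0.002, 0.0]
ft_force: [0.1, -0.2, -2.8]
grip_width: 0.0489
```

Request:
{"api": "jog_arm", "payload": {
  "deltas": [
    [[0, 0, 1.2, 0, 0, 0, 20], [0, 0, 0.8, 0, 0, 0, 20]]
  ]
}}

```text
clock: 10.3
eef_pos: [0.591, 0.2376, 0.113]
tool_rot: [0.814, 0.581, 0.002, 0.0]
ft_force: [-1.2, -1.3, 2.5]
grip_width: 0.0488
```

Contact: the force changed from -2.8 to +2.5 N while the height stopped at the expected 0.113. Releasing now.

Request:
{"api": "jog_arm", "payload": {
  "deltas": [
    [[0, 0, 0, 0, 0, 0, 20], [0, 0, 0, 0, 0, 0, 52], [0, 0, 0, 0, 0, 0, 60], [0, 0, 0, 0, 0, 0, 72], [0, 0, 0, 0, 0, 0, 80]]
  ]
}}

```text
clock: 10.8
eef_pos: [0.5924, 0.2382, 0.1132]
tool_rot: [0.814, 0.581, 0.004, 0.001]
ft_force: [-0.2, 0.3, 0.4]
grip_width: 0.0797
```

Run:
```python
from h import *
rows((.5905,.2373,.113),-19,step=40,g=80,n=1)
a=camera("side"); rows((.590,.237,.113),-19,step=40,g=80,n=1)
m=camera_model("side"); e=proj(m,(.5905,.2373,.16)); print("expected top",e)
try:
    uv,s=spot(a,(int(e[0])-25,int(e[1])-20,int(e[0])+25,int(e[1])+10),100,130); print(uv,s,atz(m,uv,.16).round(4))
except Exception as x: print(x)
cv2.imwrite("pics/s3.png",cv2.resize(a[50:200,140:340],(800,600))[:,:,::-1])
```

```text
t 10.8 p [0.5924 0.2382 0.1132] grip 0.0797 F [-0.2  0.3  0.4] err [-0.0019 -0.0009 -0.0002] ang [ 0.3 -0.3  0. ] q [0.38 0.58 0.2  1.19 0.   2.28]
[[[-1.4, -1.5, 0.2, 0.3, -0.3, 0.0, 80]]]
t 10.85 p [0.5924 0.2381 0.1132] grip 0.08 F [-0.7  1.2  1.9] err [-0.0024 -0.0011 -0.0002] ang [ 0.3 -0.3  0. ] q [0.38 0.58 0.2  1.19 0.   2.28]
[[[-1.9, -1.9, 0.2, 0.3, -0.3, 0.0, 80]]]
expected top [256.78323914  83.51859392]
[256.92727273  83.69090909] [252  81  11   6  55] [0.5907 0.2366 0.16  ]
```

View pics/s3.png

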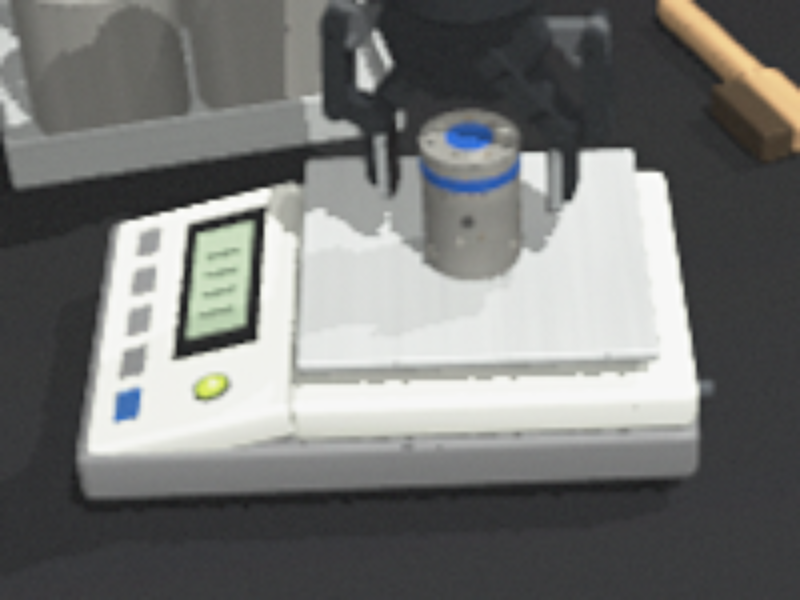

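The core stands upright and alone mid-pan, at crop pixel (470,195), which gives (0.591, 0.237), and both fingers are clear. I re-centre the tool, then wait by holding the last target through camera calls.

Request:
{"api": "jog_arm", "payload": {
  "deltas": [
    [[-1.2, -1.8, 0, 0.3, -0.3, 0, 80]]
  ]
}}

```text
clock: 10.95
eef_pos: [0.5903, 0.2376, 0.1133]
tool_rot: [0.814, 0.581, 0.0, 0.0]
ft_force: [0.6, -0.9, -0.0]
grip_width: 0.0804
```

Run:
```python
from h import *
for i in range(56): a=camera("side")
rows((.5907,.2368,.113),-19,step=40,g=80,n=1)
m=camera_model("side"); e=proj(m,(.5905,.2373,.16))
print(spot(a,(int(e[0])-25,int(e[1])-20,int(e[0])+25,int(e[1])+10),100,130))
```

```text
t 13.75 p [0.5903 0.2376 0.1132] grip 0.0798 F [-0.1 -0.1 -0.2] err [ 0.0004 -0.0008 -0.0002] ang [ 0. -0.  0.] q [ 0.38  0.58  0.2   1.2  -0.    2.29]
[[[-0.6, 0.7, 0.2, 0.0, 0, 0.0, 80]]]
(array([256.83333333,  83.66666667]), array([252,  81,  11,   6,  54], dtype=int32))
```

Weighed: the core was free for about 2.9 s and did not move. Now I re-grasp it.

Request:
{"api": "jog_arm", "payload": {
  "deltas": [
    [[0, 0.5, -0.5, 0, 0, 0, 70], [0, 0, 0, 0, 0, 0, 60], [0, 0, 0, 0, 0, 0, 52], [0, 0, 0, 0, 0, 0, 45], [0, 0, 0, 0, 0, 0, 20]]
  ]
}}

```text
clock: 14.25
eef_pos: [0.5911, 0.2375, 0.114]
tool_rot: [0.814, 0.581, 0.001, 0.0]
ft_force: [0.1, -0.2, -0.0]
grip_width: 0.0487
```

Run:
```python
from h import *
for i in range(4): a=camera("side")
rows((.5907,.2368,.164),-19,step=10,g=20,n=5)
```

```text
t 14.45 p [0.591  0.2375 0.114 ] grip 0.0488 F [-0.1 -0.4  0.8] err [-0.0003 -0.0007  0.05  ] ang [ 0. -0. -0.] q [ 0.38  0.58  0.2   1.2  -0.    2.28]
[[[-0.1, 0, -10.0, 0.0, 0, 0, 20], [-0.1, 0, -10.0, 0.0, 0, 0, 20], [-0.2, 0, -10.0, 0.0, 0, 0, 20], [-0.1, 0, -10.0, 0.0, 0, 0, 20], [-0.2, -0.1, -10.0, 0.0, 0, 0, 20]]]
```

Request:
{"api": "jog_arm", "payload": {
  "deltas": [
    [[0, 0, -4, 0, 0, 0, 20], [0, 0, -8, 0, 0, 0, 20], [0, 0, -10, 0, 0, 0, 20], [0, 0, -10, 0, 0, 0, 20], [0, 0, -7, 0, 0, 0, 20]]
  ]
}}

```text
clock: 14.95
eef_pos: [0.5889, 0.2367, 0.1528]
tool_rot: [0.814, 0.581, -0.003, -0.001]
ft_force: [0.8, 0.5, -2.8]
grip_width: 0.0491
```

Run:
```python
from h import *
rows((.5907,.2370,.165),-19,step=10,g=20,n=2)
```

```text
t 14.95 p [0.5889 0.2367 0.1528] grip 0.0491 F [ 0.8  0.5 -2.8] err [0.0018 0.0003 0.0122] ang [-0.3  0.2  0. ] q [0.38 0.55 0.27 1.29 0.   2.28]
[[[0.7, 1.3, -9.9, -0.3, 0.2, 0.0, 20], [0.1, 0.3, -2.3, 0.0, 0.0, 0.0, 20]]]
```

Request:
{"api": "jog_arm", "payload": {
  "deltas": [
    [[0.7, 1.5, -6, -0.3, 0.2, 0, 20], [0, 0, -4, 0, 0, 0, 20], [0, 0, -1, 0, 0, 0, 20], [0, 0, 0, 0, 0, 0, 20]]
  ]
}}

```text
clock: 15.35
eef_pos: [0.5918, 0.2373, 0.1673]
tool_rot: [0.814, 0.581, 0.002, 0.001]
ft_force: [-0.4, -0.6, -2.9]
grip_width: 0.0487
```

Run:
```python
from h import *
rows((.5907,.2370,.164),-19,step=10,g=20,n=1)
for i in range(10): a=camera("side")
rows((.5907,.2370,.164),-19,step=10,g=20,n=1); print(np.round(get_obs()["joint_vel"],3))
```

```text
t 15.35 p [0.5918 0.2373 0.1673] grip 0.0487 F [-0.4 -0.6 -2.9] err [-0.0011 -0.0003 -0.0033] ang [ 0.2 -0.1  0. ] q [ 0.38  0.54  0.29  1.31 -0.    2.28]
[[[-0.7, -1.0, 3.3, 0.2, -0.1, 0.0, 20]]]
t 15.85 p [0.5917 0.2373 0.1669] grip 0.0491 F [-0.1  0.9 -2.9] err [-0.001  -0.0003 -0.0029] ang [ 0.2 -0.1  0. ] q [ 0.38  0.54  0.29  1.31 -0.    2.28]
[[[-0.6, -0.9, 2.9, 0.2, -0.1, 0.0, 20]]]
[ 0.001 -0.003  0.001  0.001  0.     0.   ]
```

Request:
{"api": "jog_arm", "payload": {
  "deltas": [
    [[-0.6, -0.9, 3, 0.2, -0.1, 0, 20]]
  ]
}}

```text
clock: 15.95
eef_pos: [0.591, 0.2372, 0.1643]
tool_rot: [0.814, 0.581, 0.001, 0.0]
ft_force: [-0.7, -0.8, -2.6]
grip_width: 0.0485
```

Run:
```python
from h import *
for i in range(24): a=camera("side")
rows((.5907,.2370,.164),-19,step=10,g=20,n=1); print(np.round(get_obs()["joint_vel"],3))
m=camera_model("side"); e=proj(m,(.5907,.237,.211)); print(e,spot(a,(int(e[0])-25,int(e[1])-20,int(e[0])+25,int(e[1])+8),100,130))
cv2.imwrite("pics/s4.png",cv2.resize(a[0:420,100:440],(648,600) if 0 else (486,600))[:,:,::-1])
```

```text
t 17.15 p [0.5907 0.237  0.1639] grip 0.0489 F [ 0.2 -0.7 -3. ] err [ 0.     -0.      0.0001] ang [ 0. -0.  0.] q [0.38 0.55 0.28 1.31 0.   2.28]
[[[0.0, 0.0, -0.1, 0.0, 0, 0.0, 20]]]
[-0.002 -0.003 -0.001  0.001  0.     0.001]
[256.04331676  60.64045474] (array([255.76363636,  61.45454545]), array([251,  59,  11,   6,  55], dtype=int32))
```

View pics/s4.png

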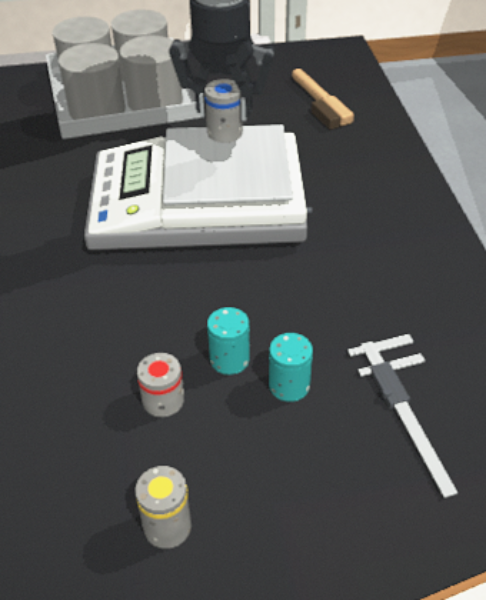

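The blue core is held upright above mid-pan, at picture (223,90), and the other cores and the caliper are where they were. I am handing in.

```bash
python3 -c "
from workcell import *
print(job_done())"
```

```text
the job is handed in; nothing more can be done
None
```

I weighed the blue core and handed the job in at about 17 s of the 45 s. The arm is holding the core about 5 cm above the pan.

- **Weighing:** I set the core upright on the pan, about 1 mm from its measured centre. Contact was a change of about 5 N at the wrist. It stood fully released for about 2.9 s and did not move in the side camera.
- **Final hold:** I took hold of it again and lifted it straight up 50 mm. The last readings show a 49 mm grip opening, about 3 N carried, tilt under 0.1° and joint speeds near zero.
- **Other things in the scene:** In the last picture the red, yellow and turquoise cores and the caliper look unmoved. I judged this by eye and did not measure it.
- **Checks that disagreed:** The top and side cameras differed by about 5 mm on the pan centre's y. I used a value between them, closer to the top camera. I could not read digits on the balance's display in the pictures, so its reading and its return to zero are not confirmed.

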